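# Fit the brake transport spacer to the caliper it suits, by drag

## Robot

A 6-joint arm with a two-finger parallel gripper is mounted at the origin on the work surface. World frame = base frame: x ahead of the robot, y to its left, z up, the work surface at z = 0. Lengths are in m, angles in rad, forces in N, time in s.
With the tool pointing down it reaches from about 0.35 to 0.775 m from the base axis. Payload 7.3 kg.
Tool frame: the origin (TCP) lies midway between the tips of the shut fingers; the grasp point (between the pads) lies 19 mm behind it; z points along the fingers, y is the direction in which the jaws open and shut (so a half turn about z gives the same grasp; the last joint's range is limited). The gripper opens to 92 mm and grips with 3 to 60 N. Pads are 19 mm wide; open, the fingers measure 130 mm over their backs; the gripper's body (75 mm by 190 mm) begins 47 mm behind the grasp point.
Start: joints at [1.191, 0.342, 1.524, -0, 1.275, -0.146], TCP at [0.122, 0.511, 0.227] pointing down, gripper open.
Joint ranges: [-2.53, 2.53], [-0.77, 2.02], [0.04, 2.7], [-1, 4.14], [0.28, 2.66], [-3.11, 3.11]. Speed limits (rad/s): [2.57, 2.57, 3.14, 3.14, 3.14, 3.14].

## Interface

Orientations are given as [roll, pitch, yaw] about the fixed x, y, z axes, in that order (R = Rz(yaw) Ry(pitch) Rx(roll)).
In Python, from cell import status, eyes, job gives the robot as it stands.
- The arm moves only by the tool jog_arm, never from a script. Its argument "series" is a list of rows, each a list of 3 entries, a list of its own where there are three numbers: the gripper command: -1 is shut, 1 is fully open, values between are in proportion, then the shift along the tool's x, y, z in m, then the turn, a rotation vector about the tool's x, y, z in rad. In form: [[grip, [x, y, z], [ax, ay, az]], ...]. A call has 1 to 12 rows; each row is the pose to reach, as a shift and turn from the pose commanded when the call began, along the tool's axes at that moment; what a row does not reach only later rows make up. A row lasts 1/12 s, in which the tool goes at most 41.7 mm and 7.16 degrees, less where a joint would pass 70% of its speed; a pose out of reach is approached as far as the arm can. A call with a gripper value outside its range is refused whole. The fingers move at their own pace and stop on an object; "squeeze" is the grip in N (left out, the last holds). Time passes only in rows, so rows that repeat a pose let the fingers close. It gives the time, the measured TCP pose, the force and the opening at its end, in the units of the state.
- status.observe(): the state, without advancing time (a new reading comes with each control period).
- eyes.read_camera(name): name is "scene" or "top"; returns a dict with "img" (480x640x3 uint8, red, green, blue), "range_z" (480x640 float32, m along the optical axis (not along the pixel's ray), 0 where there is no reading), "camera_matrix" (3x3 intrinsics, pixels), "k1" (the pictures are not rectified: a ray, as slopes to the right and down, at radius r is drawn at 1 + k1 r^2 times it, then the intrinsics apply), "T" (4x4, takes a point from camera to world coordinates). Camera axes: x right, y down, z forward; pixel columns grow to the right and rows downward; lengths in m; the calibration is good to about 2 mm. A picture is of the moment at which its call begins.
- job.hand_in(): hands the job in, once; it reports no verdict.
The state is a dict: "time": time; "qpos": joint angles; "qvel": joint speeds; "joint_efforts": joint torques, N m; "tool_pos": TCP position; "tool_rot": TCP orientation; "contact_force": force on the tool from outside, world axes, zero at the start; "torque": the same for the moment, N m; "opening": finger opening in m.
Only numpy, scipy, OpenCV 4.12 (cv2) and the standard library are available. Lean on these libraries where they do the work, as an engineer would, in place of code of your own. Each camera call takes 0.05 s, during which the arm holds its last target.

## Task

Three overhauled brake calipers are bolted to the stand with their disc slots upward, and the red transport spacer belongs in one of them. Take the red spacer from its holder and try it gently in the slots, never forcing it: in one caliper it rattles loose between the pads, in one the pads are seized too close to let it in, and in one it slides in with a firm, even drag on both faces. Leave it pushed fully home, its flange flat on the caliper, in the one where it drags, and disturb nothing else on the bench.

Things in the scene. Friction and masses are not known exactly. Their poses are not given: they have to be found in the camera images.
- spacer_red_mid (a point): Red plastic brake transport spacer (a feeler blade with a grip), 82 mm tall, 60 g, standing head-up in any one of the holder's slots. This point is its centre, 41 mm above its lowest edge. z up, x along the blade, y through its thickness. Grip it across the 14 mm (y) of its grip, which is 36 mm wide in x and stands from 5 to 41 mm above this point.
- spacer_red_foot (a point): Middle of the lowest edge of the red spacer, 41 mm below spacer_red_mid, same axes. From here up: blade 44 mm (x) by 7 mm (y), 40 mm tall, its lower edge fully rounded (3.5 mm radius); then a flange 50 x 22 mm, 6 mm thick; then the grip.
- slot_left (a point): Middle of the disc slot of the left caliper (furthest to the stand's +y), at its flat top face, 104 mm above the bench. x along the slot, y across it, z up. Slot mouth 11 mm wide between lips 8 mm deep, open at both ends. Below the lips two black pads, 62 mm long (x), face each other from 11 mm (rounded edges, 3 mm radius) to 54 mm below this point; the slot's bottom is 57 mm below.
- slot_middle (a point): The same for the middle caliper, 115 mm from slot_left. The calipers look alike (dark metal, 130 x 85 mm); which is which varies and is not told. Pad gap 9.2 mm in the worn one (no drag), 3.8 mm in the seized one (pads rigid: the blade's lower edge stops about 13 mm below the top face), 5.4 mm in the matching one. A pair of pads may sit up to 1 mm off the slot's middle.
- slot_right (a point): The same for the right caliper (furthest to the stand's -y), 115 mm from slot_middle. In the matching caliper each pad is sprung, 8.5 N per mm: a moving central blade meets a drag of 4 to 10 N all the way and no side force; off centre it is pushed sideways towards the middle, about 17 N per mm, and drags more. The flange rests on the top face when home.
- stand: Grey stand 170 x 335 mm fixed to the bench, with the three calipers bolted in a row along its y; origin at the centre of its underside, x along the caliper slots.
- holder: Grey plastic holder fixed to the bench, 74 x 190 x 46 mm, origin at the centre of its underside, with three slots 48 x 11 mm, 44 mm deep, 60 mm apart along its y, one spacer in each, in any order; the flanges rest on its top.
- spacer_yellow: Yellow spacer with a 5 mm blade, standing in the holder; leave alone. Origin at the middle of its lowest edge.
- spacer_blue: Blue spacer with a 9 mm blade, standing in the holder; leave alone. Origin at the middle of its lowest edge.
- carton_a: White parts carton 70 x 100 x 45 mm on the bench; leave alone.
- old_pad: Old copper-backed brake pad 96 x 40 x 10 mm lying on the bench; leave alone.
- wrench: Steel wrench lying on the bench; leave alone.
- grease_jar: White jar with black lid, 60 mm across, 70 mm tall; leave alone.
Things that resemble listed ones, but are neither listed nor needed, are in the scene too. There is more than one size of the part that bears spacer_red_mid; the job needs the middle-sized.

How it is judged:
By the outcome, as a careful person would: the job done as asked, in the order asked, and still so for the second after the job is handed in, with the robot touching nothing.
It also fails if it takes over 70 s, if anything falls off the work surface, if the arm or the gripper's body presses on something with over 40 N, if the wrist force passes 120 N, or if a joint passes its speed limit or range.

## Working session

There is one attempt and no reset: what is moved stays moved. The work goes in short steps, Python scripts to look and compute and a tool call to move; the robot and the scene stay as the last step left them, time stands still between calls to the robot, and variables do not carry over. Pictures are saved under pics/ and viewed, and the job is handed in when it is done.

Besides the shell and the picture viewer there is one more tool, called after "Emit:" by a JSON object that holds its "name" and its "arguments", one argument or row to a line. jog_arm: Moves the arm, as the interface text tells. Its arguments: {"type":"object","properties":{"series":{"type":"array","items":{"type":"array"}},"squeeze":{"type":"number"}},"required":["series"]}

```bash
ls; mkdir -p pics; python3 - <<'E'
from cell import status, eyes
import cv2,numpy as np
s=status.observe();print(s)
for n in("scene","top"):
    d=eyes.read_camera(n);cv2.imwrite(f"pics/{n}0.png",d["img"][:,:,::-1]);np.savez(f"{n}0.npz",**d)
    print(n,d["camera_matrix"],d["k1"],d["T"])
E
```

```text
pics
{'time': 0.0, 'qpos': array([ 1.19101457e+00,  3.42727816e-01,  1.52499256e+00, -1.09169108e-05,
        1.27541167e+00, -1.46015088e-01]), 'qvel': array([ 7.96262499e-04,  8.25974466e-04,  3.53600707e-04, -8.43389346e-04,
       -6.92482499e-05,  4.48658477e-04]), 'joint_efforts': array([ 9.35678072e-04, -4.31246674e+01, -2.44225502e+01,  7.19845318e-02,
        5.58976515e-02, -1.40426769e-04]), 'tool_pos': array([0.12145196, 0.51034683, 0.22605086]), 'tool_rot': array([-3.14006812e+00, -2.13648771e-04,  2.90782901e+00]), 'contact_force': array([-0.40190586,  0.02048127, -0.15724496]), 'torque': array([ 0.05737691, -0.05178194,  0.01429806]), 'opening': 0.09181882411735877}
scene [[470.79259931   0.         320.43492789]
 [  0.         470.79259931 243.36882292]
 [  0.           0.           1.        ]] 0.043607990284674325 [[ 0.61830111  0.49591253 -0.60973313  1.13574335]
 [ 0.78559421 -0.36690868  0.49821658 -0.53685412]
 [ 0.02335547 -0.78705068 -0.61644606  0.72736162]
 [ 0.          0.          0.          1.        ]]
top [[467.12542025   0.         318.15580606]
 [  0.         467.12542025 240.33371785]
 [  0.           0.           1.        ]] -0.015166071606390991 [[ 0.00356949 -0.9987974   0.04889804  0.47405646]
 [-0.99991741 -0.00416866 -0.01215698  0.00577128]
 [ 0.0123462  -0.04885061 -0.99872979  1.13500845]
 [ 0.          0.          0.          1.        ]]
```

View pics/scene0.png

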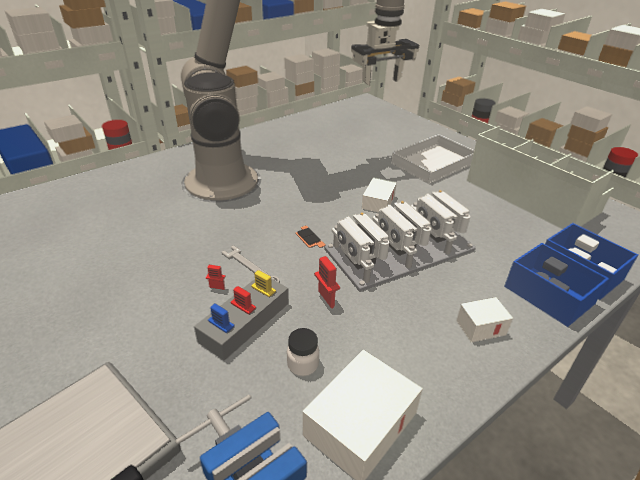

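View pics/top0.png

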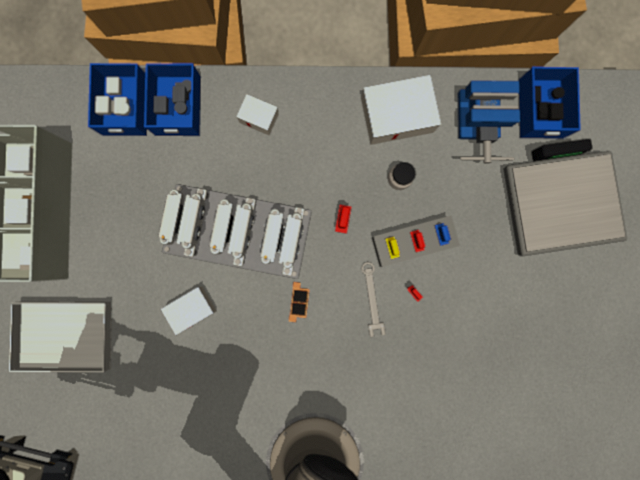

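The scene view shows the holder at about (242,315) with blue, red and yellow spacers. There are decoy reds at (216,277), which is small, and (327,280), which is large. In the top view the holder's red is at (418,240) and the calipers are at about (183,218), (232,228) and (284,240).

```bash
cat > h.py <<'E'
import numpy as np,cv2
def load(n): return dict(np.load(n+".npz"))
def ray(d,u,v):
    K=d["camera_matrix"];k=float(d["k1"])
    p=np.array([(u-K[0,2])/K[0,0],(v-K[1,2])/K[1,1]]);x=p.copy()
    for _ in range(20): x=p/(1+k*(x@x))
    return x
def onplane(d,u,v,z):
    x=ray(d,u,v);T=d["T"];r=T[:3,:3]@np.array([x[0],x[1],1.]);o=T[:3,3]
    return o+r*(z-o[2])/r[2]
def cloud(d):
    K=d["camera_matrix"];k=float(d["k1"]);v,u=np.mgrid[:480,:640]
    p=np.stack([(u-K[0,2])/K[0,0],(v-K[1,2])/K[1,1]],-1);x=p.copy()
    for _ in range(20): x=p/(1+k*(x**2).sum(-1,keepdims=True))
    z=d["range_z"];P=np.dstack([x[...,0]*z,x[...,1]*z,z]);return P@d["T"][:3,:3].T+d["T"][:3,3]
def proj(d,P):
    K=d["camera_matrix"];k=float(d["k1"]);T=d["T"];c=T[:3,:3].T@(np.array(P)-T[:3,3]);s=c[:2]/c[2];s=s*(1+k*(s@s))
    return s[0]*K[0,0]+K[0,2],s[1]*K[1,1]+K[1,2]
E
python3 - <<'E'
from h import *
t=load("top0");s=load("scene0")
a=cv2.resize(t["img"][170:300,150:320],None,fx=4.7,fy=4.5,interpolation=cv2.INTER_CUBIC);cv2.imwrite("pics/tc.png",a[:,:,::-1])
a=cv2.resize(t["img"][200:310,320:470],None,fx=5,fy=5,interpolation=cv2.INTER_CUBIC);cv2.imwrite("pics/th.png",a[:,:,::-1])
a=cv2.resize(s["img"][180:360,190:480],None,fx=2.7,fy=2.7,interpolation=cv2.INTER_CUBIC);cv2.imwrite("pics/sc.png",a[:,:,::-1])
for d,n in((t,"top"),(s,"scene")):
    P=cloud(d);hsv=cv2.cvtColor(d["img"],cv2.COLOR_RGB2HSV)
    for c,lo,hi in(("red",(0,150,60),(6,255,255)),("red2",(174,150,60),(180,255,255)),("yel",(20,150,60),(32,255,255)),("blu",(105,150,60),(120,255,255))):
        m=cv2.inRange(hsv,lo,hi);N,l,st,ce=cv2.connectedComponentsWithStats(m)
        for i in range(1,N):
            if 25<st[i,4]<600:
                q=P[l==i];print(n,c,st[i],ce[i].round(1),np.median(q,0).round(3),q[:,2].max().round(3))
E
```

```text
top red [335 205  16  28 320] [342.6 218.5] [ 0.574 -0.061  0.102] 1.135
top red [410 230  15  22 205] [417.6 240.3] [ 0.527 -0.234  0.078] 1.135
top red [408 285  14  16 110] [414.5 292.7] [ 0.407 -0.231  0.055] 1.135
top yel [386 237  14  22 206] [392.4 247.2] [ 0.511 -0.177  0.074] 1.135
top blu [470  81  50  13 520] [494.4  86.3] [ 0.87  -0.398  0.118] 1.135
top blu [460  90  16  48 449] [465.2 117. ] [ 0.824 -0.36   0.026] 1.135
top blu [435 224  15  21 180] [442.6 233.6] [ 0.543 -0.292  0.079] 0.094
scene red [103 120  24  17 331] [114.4 127.9] [-0.645 -0.096 -0.048] 0.727
scene red [108 142  24   7  58] [117.1 145.3] [-0.635 -0.113 -0.114] -0.104
scene red [608 147  30  18 381] [622.3 155.4] [ 0.573  1.376 -0.097] -0.089
scene red [315 256  25  52 340] [328.1 276.4] [ 0.597 -0.068  0.075] 0.727
scene red [206 265  19  24 273] [215.2 277.5] [ 0.41  -0.235  0.036] 0.727
scene red [231 287  25  27 322] [242.8 300.3] [ 0.539 -0.239  0.067] 0.727
scene yel [252 271  24  26 289] [263.2 283.4] [ 0.522 -0.181  0.068] 0.727
scene blu [175   0  30  17 259] [193.3   6.5] [-0.687  0.298  0.315] 0.321
scene blu [263   0  29   6 121] [274.6   2. ] [-0.589  0.602  0.315] 0.318
scene blu [548 224  90  51 286] [596.8 251.5] [0.89  0.466 0.076] 0.727
scene blu [514 243  95  58 459] [569.9 276.5] [0.897 0.378 0.076] 0.727
scene blu [211 304  16  11  93] [218.4 309.3] [ 0.546 -0.295  0.089] 0.091
scene blu [209 317  25  15 101] [221.  324.9] [ 0.559 -0.299  0.053] 0.727
scene blu [261 449  11  11  62] [265.9 453.8] [ 0.802 -0.36   0.026] 0.079
```

View pics/tc.png

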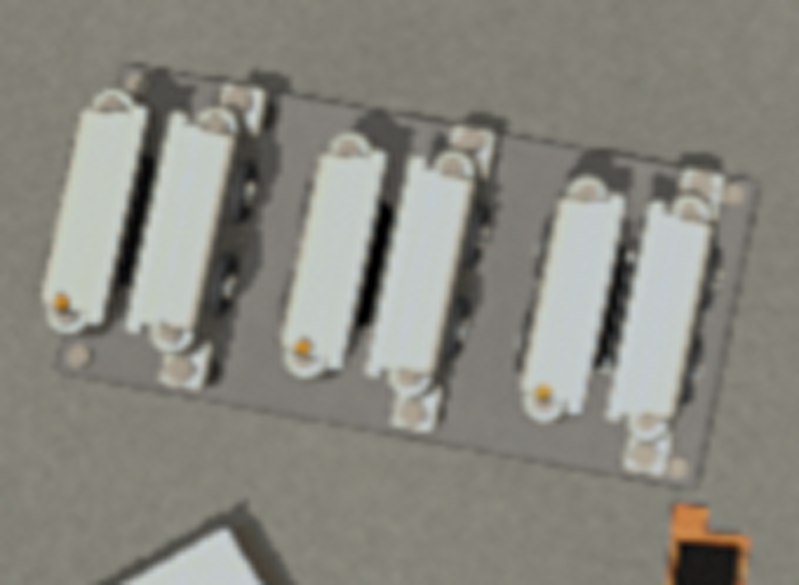

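View pics/th.png

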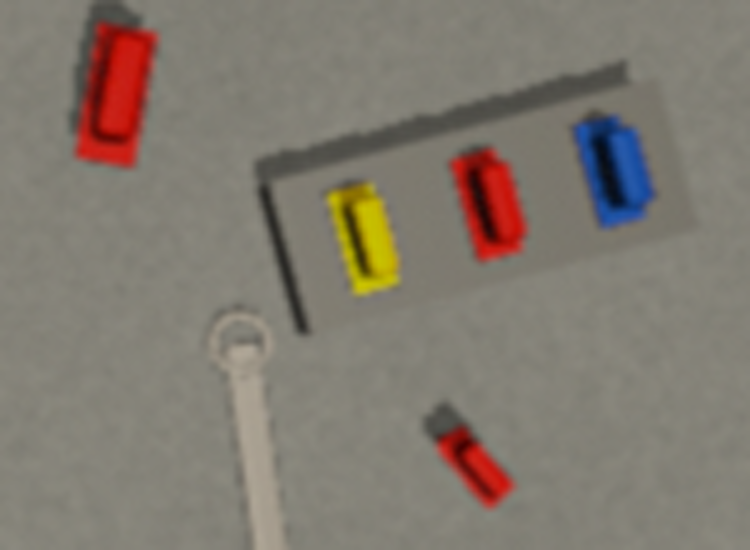

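View pics/sc.png

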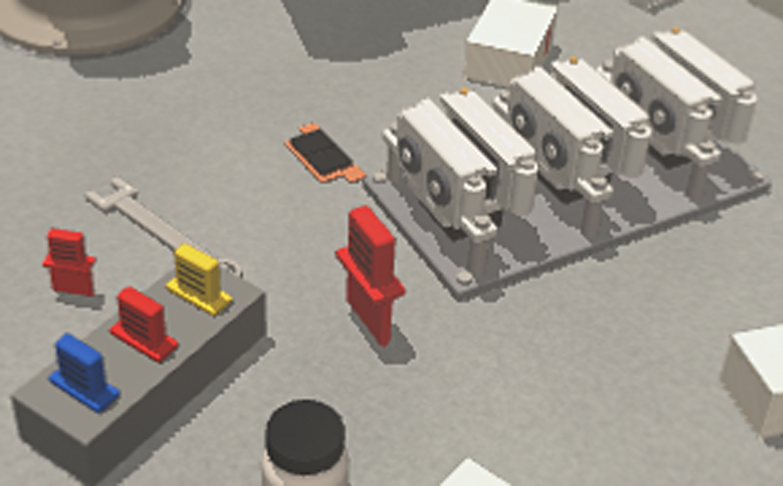

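Top view: slots run a few degrees off the world x axis. The red grip sits at about (418,240), the middle one of the three in the holder. Next I measure the poses.

```bash
cat > m.py <<'E'
from h import *
def rect(p):
    (c,s,a)=cv2.minAreaRect((p*1000).astype(np.float32)); return np.round(c,1),np.round(s,1),round(a,1)
if __name__=="__main__":
  for n in("top0","scene0"):
    d=load(n);P=cloud(d);hsv=cv2.cvtColor(d["img"],cv2.COLOR_RGB2HSV)
    ok=(d["range_z"]>0.2)
    red=((hsv[...,0]<7)|(hsv[...,0]>173))&(hsv[...,1]>130)&ok
    reg=(abs(P[...,0]-.53)<.06)&(abs(P[...,1]+.235)<.03)
    q=P[red&reg];print(n,"z hist",np.histogram(q[:,2],np.arange(.04,.1,.004)))
    for lo,hi in((.082,.095),(.045,.057)):
        w=q[(q[:,2]>lo)&(q[:,2]<hi)];print(lo,len(w),w.mean(0).round(4),rect(w[:,:2]))
    w=P[ok&(P[...,2]>.04)&(P[...,2]<.052)&(abs(P[...,0]-.53)<.1)&(abs(P[...,1]+.235)<.12)]
    print("holder",len(w),rect(w[:,:2]),np.median(w[:,2]))
    # caliper tops
    m=(ok&(P[...,2]>.098)&(P[...,2]<.11)&(abs(P[...,0]-.53)<.15)&(abs(P[...,1]-.17)<.2)).astype(np.uint8)
    N,l,st,ce=cv2.connectedComponentsWithStats(m)
    for i in range(1,N):
        if st[i,4]>60:
            w=P[l==i];print("cal",st[i],np.median(w,0).round(4),rect(w[:,:2]))
E
python3 m.py
```

```text
top0 z hist (array([ 1,  5, 40, 51,  3,  5,  8,  1, 11,  7,  6, 40, 51,  1]), array([0.04 , 0.044, 0.048, 0.052, 0.056, 0.06 , 0.064, 0.068, 0.072,
       0.076, 0.08 , 0.084, 0.088, 0.092, 0.096]))
0.082 97 [ 0.5269 -0.2368  0.088 ] (array([ 526.9, -237. ]), array([35.6, 14.1]), 13.1)
0.045 96 [ 0.5279 -0.2333  0.0522] (array([ 527.5, -236.8]), array([49.8, 20.8]), 13.8)
holder 1944 (array([ 527.1, -237.5]), array([ 74. , 189.4]), 15.4) 0.04675997562338774
cal [159 192  23  51 696] [0.5752 0.3215 0.1038] (array([574.4, 323.1]), array([ 32.2, 113.6]), 79.2)
cal [177 195  23  51 710] [0.5682 0.2802 0.1041] (array([568.4, 280.4]), array([ 34.4, 110.6]), 79.4)
cal [210 201  23  51 686] [0.5553 0.2086 0.1043] (array([555.2, 209.8]), array([ 32.9, 113.2]), 79.6)
cal [228 205  23  50 697] [0.5467 0.1675 0.104 ] (array([547.7, 167.1]), array([ 32.4, 111. ]), 79.7)
cal [261 211  23  51 672] [0.5335 0.0956 0.1043] (array([533.3,  96.8]), array([ 32. , 113.7]), 79.3)
cal [279 215  23  51 688] [0.525  0.0553 0.1042] (array([525.9,  54.5]), array([ 32.2, 112.9]), 79.2)
scene0 z hist (array([ 0, 
[... 249 characters left out ...]
 14.6]), 16.0)
0.045 129 [ 0.5365 -0.2391  0.0523] (array([ 529.3, -238. ]), array([54.6, 21.4]), 22.5)
holder 1920 (array([ 530.6, -236. ]), array([ 78.9, 192.9]), 14.4) 0.04685741338179311
cal [419 191  51  31 771] [0.5803 0.2996 0.1042] (array([575.6, 302.3]), array([ 77.9, 116. ]), 78.3)
cal [394 201  36  29 399] [0.5622 0.2072 0.1043] (array([558.2, 210.7]), array([ 33.3, 110.5]), 78.7)
cal [381 205  36  29 434] [0.5557 0.1658 0.1043] (array([549.7, 168.3]), array([ 36.1, 112.2]), 80.7)
cal [353 213  36  30 450] [0.5419 0.0947 0.1044] (array([536.4,  98.5]), array([ 34.3, 115.7]), 79.4)
cal [339 217  35  31 466] [0.534  0.0535 0.1045] (array([528.6,  56.5]), array([ 34.7, 114.2]), 80.0)
```

Depth gives a clean red pose of about (0.529, -0.2365) with yaw +15°. The slots are at about (.573,.302), (.553,.189) and (.531,.077) with yaw -10.5°. The two cameras differ by about 3 mm in x, so I took the mean.

```bash
cat >> h.py <<'E'
def go(pos,yaw):
    from cell import status
    from scipy.spatial.transform import Rotation as Ro
    s=status.observe();R=Ro.from_euler("xyz",s["tool_rot"]);Rt=Ro.from_euler("xyz",[np.pi,0,yaw])
    print("t",round(s["time"],2),"pos",s["tool_pos"].round(4),"rot",s["tool_rot"].round(4),"F",s["contact_force"].round(2),"op",round(s["opening"],4))
    print("shift",R.inv().apply(np.array(pos)-s["tool_pos"]).round(4),"turn",(R.inv()*Rt).as_rotvec().round(4))
E
python3 - <<'E'
from h import *
go([.45,.15,.227],0.9);go([.529,-.2365,.2],.262)
E
```

```text
t 0.1 pos [0.1215 0.5104 0.2261] rot [-3.1402e+00 -2.0000e-04  2.9078e+00] F [0.08 1.01 0.51] op 0.0918
shift [-0.4031 -0.2745 -0.0006] turn [-1.0000e-03  1.2000e-03  2.0078e+00]
t 0.1 pos [0.1215 0.5104 0.2261] rot [-3.1402e+00 -2.0000e-04  2.9078e+00] F [0.08 1.01 0.51] op 0.0918
shift [-0.5695 -0.6321  0.0269] turn [-7.0000e-04  1.7000e-03  2.6458e+00]
```

Emit:
{"name": "jog_arm", "arguments": {
  "series": [
    [-0.13, [-0.403, -0.2745, 0], [0, 0, 2.0]],
    [-0.13, [-0.403, -0.2745, 0], [0, 0, 2.0]],
    [-0.13, [-0.403, -0.2745, 0], [0, 0, 2.0]],
    [-0.13, [-0.403, -0.2745, 0], [0, 0, 2.0]],
    [-0.13, [-0.403, -0.2745, 0], [0, 0, 2.0]],
    [-0.13, [-0.403, -0.2745, 0], [0, 0, 2.0]],
    [-0.13, [-0.403, -0.2745, 0], [0, 0, 2.0]],
    [-0.13, [-0.403, -0.2745, 0], [0, 0, 2.0]],
    [-0.13, [-0.403, -0.2745, 0], [0, 0, 2.0]],
    [-0.13, [-0.403, -0.2745, 0], [0, 0, 2.0]],
    [-0.13, [-0.403, -0.2745, 0], [0, 0, 2.0]],
    [-0.13, [-0.403, -0.2745, 0], [0, 0, 2.0]]
  ]
}}

```text
time: 1.1
tool_pos: [0.4518, 0.1475, 0.2265]
tool_rot: [3.141, 0.0, 1.4]
contact_force: [0.6, -0.4, 0.3]
opening: 0.0399
```

```bash
python3 - <<'E'
from h import *
go([.529,-.2365,.18],.262)
E
```

```text
t 1.1 pos [0.4518 0.1475 0.2265] rot [3.1413e+00 5.0000e-04 1.3999e+00] F [ 0.62 -0.38  0.35] op 0.0399
shift [-0.3653  0.1414  0.0467] turn [5.0000e-04 2.0000e-04 1.1379e+00]
```

Emit:
{"name": "jog_arm", "arguments": {
  "series": [
    [-0.13, [-0.365, 0.1415, 0.046], [0, 0, 1.138]],
    [-0.13, [-0.365, 0.1415, 0.046], [0, 0, 1.138]],
    [-0.13, [-0.365, 0.1415, 0.046], [0, 0, 1.138]],
    [-0.13, [-0.365, 0.1415, 0.046], [0, 0, 1.138]],
    [-0.13, [-0.365, 0.1415, 0.046], [0, 0, 1.138]],
    [-0.13, [-0.365, 0.1415, 0.046], [0, 0, 1.138]],
    [-0.13, [-0.365, 0.1415, 0.046], [0, 0, 1.138]],
    [-0.13, [-0.365, 0.1415, 0.046], [0, 0, 1.138]],
    [-0.13, [-0.365, 0.1415, 0.046], [0, 0, 1.138]],
    [-0.13, [-0.365, 0.1415, 0.046], [0, 0, 1.138]],
    [-0.13, [-0.365, 0.1415, 0.046], [0, 0, 1.138]]
  ]
}}

```text
time: 2.02
tool_pos: [0.5302, -0.2371, 0.1791]
tool_rot: [-3.142, 0.001, 0.264]
contact_force: [-0.1, -0.5, 0.2]
opening: 0.04
```

```bash
python3 - <<'E'
from h import *
from cell import eyes
go([.529,-.2365,.056],.262)
for n in("scene","top"):
    d=eyes.read_camera(n);cv2.imwrite(f"pics/{n}1.png",d["img"][:,:,::-1]);np.savez(f"{n}1.npz",**d)
s=load("scene1");a=cv2.resize(s["img"][170:370,130:380],None,fx=3,fy=3);cv2.imwrite("pics/s1c.png",a[:,:,::-1])
E
```

```text
t 2.02 pos [ 0.5302 -0.2371  0.1791] rot [-3.1415e+00  1.3000e-03  2.6450e-01] F [-0.12 -0.47  0.15] op 0.04
shift [-0.0009 -0.0009  0.1231] turn [-0.0001  0.0013  0.0025]
```

View pics/s1c.png

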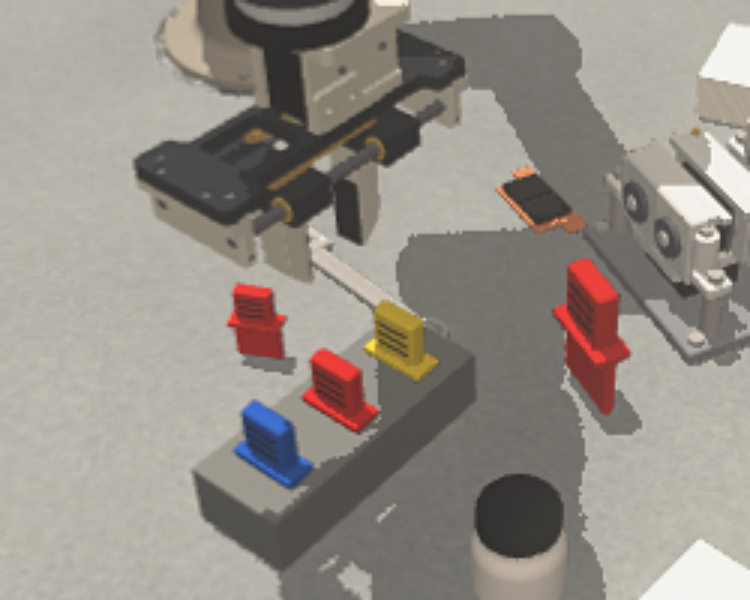

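The jaws straddle the red grip and clear the yellow and blue spacers. I'm descending now.

Emit:
{"name": "jog_arm", "arguments": {
  "series": [
    [-0.13, [-0.001, -0.001, 0.04], [0, 0, 0]],
    [-0.13, [-0.001, -0.001, 0.08], [0, 0, 0]],
    [-0.13, [-0.001, -0.001, 0.1], [0, 0, 0]],
    [-0.13, [-0.001, -0.001, 0.112], [0, 0, 0]],
    [-0.13, [-0.001, -0.001, 0.122], [0, 0, 0]],
    [-0.13, [-0.001, -0.001, 0.122], [0, 0, 0]]
  ]
}}

```text
time: 2.62
tool_pos: [0.5283, -0.2301, 0.0571]
tool_rot: [-3.139, 0.002, 0.272]
contact_force: [-0.3, -0.1, 0.8]
opening: 0.0402
```

```bash
python3 - <<'E'
from h import *
go([.529,-.2365,.056],.262);go([.529,-.2365,.056],.262)
from cell import status
print(status.observe()["qvel"])
E
```

```text
t 2.62 pos [ 0.5283 -0.2301  0.0571] rot [-3.1389e+00  2.2000e-03  2.7180e-01] F [-0.25 -0.07  0.8 ] op 0.0402
shift [-0.0011  0.0063  0.0011] turn [-0.0027  0.0022  0.0098]
t 2.62 pos [ 0.5283 -0.2301  0.0571] rot [-3.1389e+00  2.2000e-03  2.7180e-01] F [-0.25 -0.07  0.8 ] op 0.0402
shift [-0.0011  0.0063  0.0011] turn [-0.0027  0.0022  0.0098]
[-0.00424196 -0.03236476 -0.03874244 -0.00100513  0.03692733 -0.00025605]
```

Emit:
{"name": "jog_arm", "arguments": {
  "series": [
    [-0.13, [0, 0, 0], [0, 0, 0]]
  ]
}}

```text
time: 2.7
tool_pos: [0.5295, -0.2312, 0.0591]
tool_rot: [-3.142, -0.0, 0.271]
contact_force: [-0.3, 0.5, -0.0]
opening: 0.0403
```

Emit:
{"name": "jog_arm", "arguments": {
  "series": [
    [-0.13, [0, 0, 0], [0, 0, 0]],
    [-0.13, [0, 0, 0], [0, 0, 0]]
  ]
}}

```text
time: 2.87
tool_pos: [0.53, -0.2322, 0.0601]
tool_rot: [3.14, -0.002, 0.27]
contact_force: [-0.4, 0.5, -0.7]
opening: 0.0397
```

Emit:
{"name": "jog_arm", "arguments": {
  "series": [
    [-0.13, [0, 0, 0], [0, 0, 0]]
  ]
}}

```text
time: 2.95
tool_pos: [0.5298, -0.2323, 0.0598]
tool_rot: [3.14, -0.001, 0.27]
contact_force: [0.2, 0.1, -0.5]
opening: 0.0401
```

```bash
python3 - <<'E'
from h import *
go([.529,-.2365,.057],.262)
E
```

```text
t 2.95 pos [ 0.5298 -0.2323  0.0598] rot [ 3.1402e+00 -1.5000e-03  2.7000e-01] F [ 0.17  0.12 -0.54] op 0.0401
shift [-0.0019  0.0038  0.0028] turn [ 0.0014 -0.0015  0.008 ]
```

Emit:
{"name": "jog_arm", "arguments": {
  "series": [
    [-0.13, [-0.001, 0.004, 0.003], [0, 0, -0.008]],
    [-0.13, [-0.001, 0.004, 0.003], [0, 0, -0.008]],
    [-0.13, [-0.001, 0.004, 0.003], [0, 0, -0.008]],
    [-0.13, [-0.001, 0.004, 0.003], [0, 0, -0.008]]
  ]
}}

```text
time: 3.28
tool_pos: [0.5293, -0.2363, 0.0557]
tool_rot: [-3.141, 0.0, 0.277]
contact_force: [-0.6, -0.1, -0.6]
opening: 0.0402
```

```bash
python3 - <<'E'
from h import *
from cell import eyes
go([.529,-.2365,.057],.262)
for n in("scene","top"):
    d=eyes.read_camera(n);np.savez(f"{n}2.npz",**d)
s=load("scene2");a=cv2.resize(s["img"][200:360,170:320],None,fx=5,fy=3.7,interpolation=cv2.INTER_CUBIC);cv2.imwrite("pics/s2c.png",a[:,:,::-1])
E
```

```text
t 3.28 pos [ 0.5293 -0.2363  0.0557] rot [-3.1414  0.      0.2774] F [-0.65 -0.09 -0.57] op 0.0402
shift [-0.0003  0.0001 -0.0013] turn [-0.0002  0.      0.0154]
```

View pics/s2c.png

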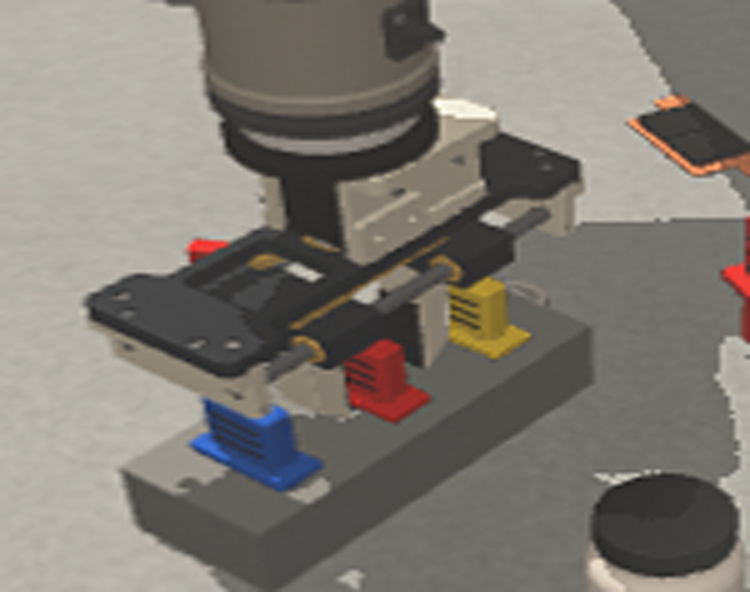

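The red grip stands between the fingers, with yellow and blue clear. I fix the yaw, then close.

Emit:
{"name": "jog_arm", "arguments": {
  "series": [
    [-0.13, [0, 0, -0.001], [0, 0, 0.015]],
    [-0.13, [0, 0, -0.001], [0, 0, 0.015]],
    [-1, [0, 0, -0.001], [0, 0, 0.015]],
    [-1, [0, 0, -0.001], [0, 0, 0.015]],
    [-1, [0, 0, -0.001], [0, 0, 0.015]],
    [-1, [0, 0, -0.001], [0, 0, 0.015]],
    [-1, [0, 0, -0.001], [0, 0, 0.015]],
    [-1, [0, 0, -0.001], [0, 0, 0.015]]
  ],
  "squeeze": 35
}}

```text
time: 4.05
tool_pos: [0.5293, -0.2362, 0.0567]
tool_rot: [-3.141, -0.0, 0.263]
contact_force: [0.7, 0.6, 0.1]
opening: 0.0138
```

```bash
python3 - <<'E'
from h import *
go([.529,-.2365,.057],.262)
E
```

```text
t 4.05 pos [ 0.5293 -0.2362  0.0567] rot [-3.1414 -0.      0.2628] F [0.65 0.55 0.1 ] op 0.0138
shift [-0.0004  0.0003 -0.0003] turn [-0.0002 -0.      0.0008]
```

Emit:
{"name": "jog_arm", "arguments": {
  "series": [
    [-1, [0, 0, -0.015], [0, 0, 0]],
    [-1, [0, 0, -0.04], [0, 0, 0]],
    [-1, [0, 0, -0.08], [0, 0, 0]],
    [-1, [0, 0, -0.12], [0, 0, 0]],
    [-1, [0, 0, -0.16], [0, 0, 0]],
    [-1, [0, 0, -0.16], [0, 0, 0]],
    [-1, [0, 0, -0.16], [0, 0, 0]]
  ]
}}

```text
time: 4.63
tool_pos: [0.5303, -0.2368, 0.2193]
tool_rot: [3.138, -0.004, 0.263]
contact_force: [0.2, 1.1, -1.5]
opening: 0.0139
```

```bash
python3 - <<'E'
from h import *
go([.531,.0766,.200],-.183)
E
```

```text
t 4.63 pos [ 0.5303 -0.2368  0.2193] rot [ 3.1375 -0.0039  0.2629] F [ 0.18  1.06 -1.48] op 0.0139
shift [ 0.082  -0.3025  0.0184] turn [ 0.0031 -0.0048  0.4459]
```

Emit:
{"name": "jog_arm", "arguments": {
  "series": [
    [-1, [0.082, -0.3025, 0.01], [0, 0, 0.446]],
    [-1, [0.082, -0.3025, 0.01], [0, 0, 0.446]],
    [-1, [0.082, -0.3025, 0.01], [0, 0, 0.446]],
    [-1, [0.082, -0.3025, 0.01], [0, 0, 0.446]],
    [-1, [0.082, -0.3025, 0.01], [0, 0, 0.446]],
    [-1, [0.082, -0.3025, 0.01], [0, 0, 0.446]],
    [-1, [0.082, -0.3025, 0.01], [0, 0, 0.446]],
    [-1, [0.082, -0.3025, 0.01], [0, 0, 0.446]],
    [-1, [0.082, -0.3025, 0.02], [0, 0, 0.446]],
    [-1, [0.082, -0.3025, 0.02], [0, 0, 0.446]],
    [-1, [0.082, -0.3025, 0.02], [0, 0, 0.446]],
    [-1, [0.082, -0.3025, 0.02], [0, 0, 0.446]]
  ]
}}

```text
time: 5.63
tool_pos: [0.5297, 0.076, 0.196]
tool_rot: [3.141, 0.002, -0.185]
contact_force: [-0.1, -1.0, 0.6]
opening: 0.0135
```

Emit:
{"name": "jog_arm", "arguments": {
  "series": [
    [-1, [0, 0, 0], [0, 0, 0]],
    [-1, [0, 0, 0], [0, 0, 0]]
  ]
}}

```text
time: 5.8
tool_pos: [0.5301, 0.0761, 0.1968]
tool_rot: [-3.142, -0.0, -0.185]
contact_force: [-0.2, 0.3, -1.1]
opening: 0.0135
```

```bash
python3 - <<'E'
from h import *
from cell import eyes
go([.531,.0766,.165],-.183)
for n in("scene","top"):
    d=eyes.read_camera(n);np.savez(f"{n}3.npz",**d)
    P=cloud(d);hsv=cv2.cvtColor(d["img"],cv2.COLOR_RGB2HSV);ok=d["range_z"]>.2
    red=((hsv[...,0]<7)|(hsv[...,0]>173))&(hsv[...,1]>130)&ok&(abs(P[...,0]-.53)<.05)&(abs(P[...,1]-.0766)<.04)&(P[...,2]>.13)
    q=P[red];print(n,len(q),np.histogram(q[:,2],np.arange(.13,.24,.005)) if len(q) else 0)
s=load("scene3");a=cv2.resize(s["img"][140:300,280:480],None,fx=4,fy=3.7,interpolation=cv2.INTER_CUBIC);cv2.imwrite("pics/s3c.png",a[:,:,::-1])
E
```

```text
t 5.8 pos [0.5301 0.0761 0.1968] rot [-3.1416e+00 -3.0000e-04 -1.8510e-01] F [-0.24  0.25 -1.12] op 0.0135
shift [ 0.0007 -0.0007  0.0318] turn [-0.     -0.0003 -0.0021]
scene 343 (array([ 0,  0,  0,  3, 21, 28, 24, 26, 28, 25,  5, 16, 62, 14, 12, 11, 12,
       13, 11, 30,  2]), array([0.13 , 0.135, 0.14 , 0.145, 0.15 , 0.155, 0.16 , 0.165, 0.17 ,
       0.175, 0.18 , 0.185, 0.19 , 0.195, 0.2  , 0.205, 0.21 , 0.215,
       0.22 , 0.225, 0.23 , 0.235]))
top 0 0
```

View pics/s3c.png

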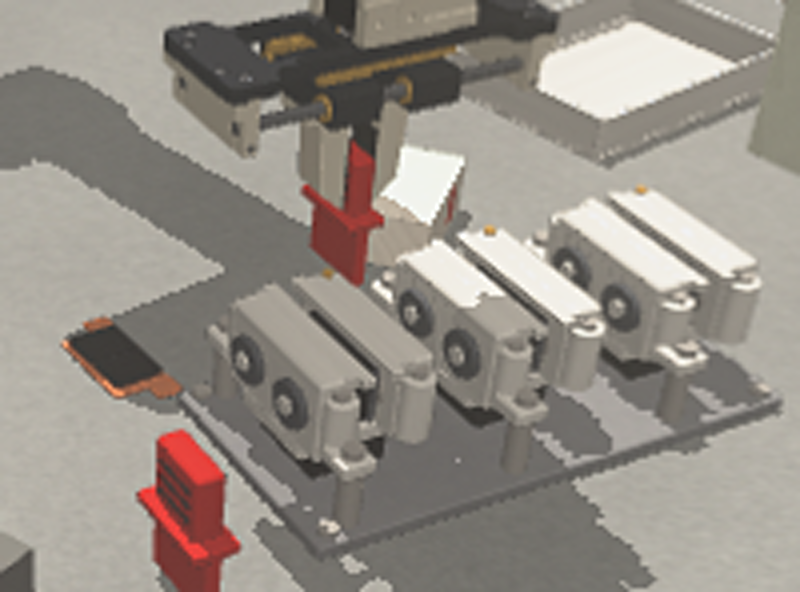

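The spacer hangs in the fingers over the right caliper. The scene view shows its -y face, so I measure its offset from the slot in that same camera.

```bash
python3 - <<'E'
from h import *
a=-.184;ex=np.array([np.cos(a),np.sin(a)]);ey=np.array([-np.sin(a),np.cos(a)]);o=np.array([.5301,.0761])
d=load("scene3");P=cloud(d);hsv=cv2.cvtColor(d["img"],cv2.COLOR_RGB2HSV);ok=d["range_z"]>.2
red=((hsv[...,0]<7)|(hsv[...,0]>173))&(hsv[...,1]>130)&ok&(abs(P[...,0]-.53)<.05)&(abs(P[...,1]-.0766)<.04)&(P[...,2]>.13)
q=P[red];X=(q[:,:2]-o)@ex;Y=(q[:,:2]-o)@ey;Z=q[:,2]
m=(Z>.152)&(Z<.182)&(X<.018)&(X>-.018)
A=np.c_[X[m],Z[m]-.167,np.ones(m.sum())];c,*_=np.linalg.lstsq(A,Y[m],rcond=None)
print("blade face fit slopeX,slopeZ,Y0",c.round(4),"std",(A@c-Y[m]).std().round(4))
mb=(Z>.15)&(Z<.182);print("blade X range",np.percentile(X[mb],[0,2,50,98,100]).round(4),"Z",Z.min())
mf=(Z>.187)&(Z<.197);print("flange X,Y range",X[mf].min(),X[mf].max(),Y[mf].min(),Y[mf].max())
for n in("scene0","top0"):
    d=load(n);P=cloud(d);ok=d["range_z"]>.2
    for nm,sc in(("R",(.531,.0766)),("M",(.5527,.189)),("L",(.5733,.302))):
        w=P[ok&(abs(P[...,2]-.104)<.003)];x=(w[:,:2]-sc)@ex;y=(w[:,:2]-sc)@ey
        k=(abs(x)<.035)&(abs(y)<.03);y=y[k];x=x[k]
        yp=y[y>0];yn=y[y<0];print(n,nm,"inner",np.percentile(yn,[98,100]).round(4),np.percentile(yp,[0,2]).round(4))
        # edge by bins
        xb=np.digitize(x,np.linspace(-.035,.035,8))
        up=[y[(xb==i)&(y>0)].min() for i in range(1,8)];dn=[y[(xb==i)&(y<0)].max() for i in range(1,8)]
        print("  mid",((np.array(up)+dn)/2*1e3).round(1), "w",((np.array(up)-dn)*1e3).round(1))
E
```

```text
blade face fit slopeX,slopeZ,Y0 [-0.0117 -0.0089 -0.0022] std 0.0008
blade X range [-0.0222 -0.0201  0.0064  0.0231  0.0244] Z 0.149160584767141
flange X,Y range -0.024407876650213895 0.026313755276244914 -0.010822390350711121 0.011050763669195574
scene0 R inner [-0.004  -0.0029] [0.0054 0.0059]
  mid [ 0.4  1.   1.3  1.3 -0.   0.5 -0. ] w [10.1  8.9 10.3  8.3 12.6 12.1 11.3]
scene0 M inner [-0.0045 -0.0032] [0.0053 0.0064]
  mid [1.1 0.9 1.7 0.6 0.7 0.8 0.5] w [11.5 10.2  9.9 10.4 11.2 12.3  9.7]
scene0 L inner [-0.0054 -0.0024] [0.0051 0.0056]
  mid [ 0.2 -0.3  1.4  0.4 -0.3 -0.6  0.8] w [11.1 11.5  7.6 13.4 10.8 12.4 10.1]
top0 R inner [-0.0071 -0.0065] [0.0042 0.0047]
  mid [-1.  -1.  -1.  -1.2 -1.2 -1.3 -1.3] w [11.4 11.  12.2 10.9 11.3 11.4 11.4]
top0 M inner [-0.0068 -0.0064] [0.0044 0.005 ]
  mid [-0.5 -1.4 -0.8 -1.1 -0.6 -1.  -0.9] w [12.4 11.8 11.4 11.  11.6 11.3 10.9]
top0 L inner [-0.0064 -0.0057] [0.0052 0.0056]
  mid [-0.6 -0.4  0.  -1.2 -0.3 -0.5 -0.2] w [11.6 11.8 11.5 12.8 11.9 12.  11.1]
```

In the scene camera the blade centre and the slot middle agree to about 0.1 mm. I lower gently into the mouth first, above the pads.

Emit:
{"name": "jog_arm", "arguments": {
  "series": [
    [-1, [0.001, -0.0005, 0.015], [0, 0, -0.002]],
    [-1, [0.001, -0.0005, 0.03], [0, 0, -0.002]],
    [-1, [0.001, -0.0005, 0.037], [0, 0, -0.002]],
    [-1, [0.001, -0.0005, 0.037], [0, 0, -0.002]],
    [-1, [0.001, -0.0005, 0.037], [0, 0, -0.002]]
  ]
}}

```text
time: 6.32
tool_pos: [0.531, 0.0773, 0.1598]
tool_rot: [3.142, 0.0, -0.181]
contact_force: [0.3, 0.8, -0.4]
opening: 0.0138
```

Emit:
{"name": "jog_arm", "arguments": {
  "series": [
    [-1, [0, 0, 0.003], [0, 0, 0]],
    [-1, [0, 0, 0.006], [0, 0, 0]],
    [-1, [0, 0, 0.009], [0, 0, 0]],
    [-1, [0, 0, 0.011], [0, 0, 0]],
    [-1, [0, 0, 0.011], [0, 0, 0]]
  ]
}}

```text
time: 6.73
tool_pos: [0.5308, 0.0775, 0.1483]
tool_rot: [3.142, 0.001, -0.181]
contact_force: [-0.7, 1.0, -0.3]
opening: 0.0136
```

```bash
python3 - <<'E'
from h import *
go([.531,.0766,.1417],-.183)
E
```

```text
t 6.73 pos [0.5308 0.0775 0.1483] rot [ 3.1416e+00  7.0000e-04 -1.8120e-01] F [-0.7   1.01 -0.31] op 0.0136
shift [0.0004 0.0009 0.0066] turn [0.     0.0007 0.0018]
```

The blade is inside the mouth with no contact. I creep on to where seized pads would stop it, about 13 mm down.

Emit:
{"name": "jog_arm", "arguments": {
  "series": [
    [-1, [0, 0.0005, 0.002], [0, 0, 0]],
    [-1, [0, 0.0005, 0.004], [0, 0, 0]],
    [-1, [0, 0.0005, 0.006], [0, 0, 0]],
    [-1, [0, 0.0005, 0.006], [0, 0, 0]]
  ]
}}

```text
time: 7.07
tool_pos: [0.5307, 0.077, 0.1423]
tool_rot: [3.142, 0.001, -0.181]
contact_force: [-0.6, 0.5, -0.5]
opening: 0.0137
```

Emit:
{"name": "jog_arm", "arguments": {
  "series": [
    [-1, [0, 0, 0.001], [0, 0, 0]],
    [-1, [0, 0, 0.002], [0, 0, 0]],
    [-1, [0, 0, 0.002], [0, 0, 0]]
  ]
}}

```text
time: 7.32
tool_pos: [0.531, 0.0772, 0.1407]
tool_rot: [-3.141, -0.0, -0.181]
contact_force: [0.3, 0.5, 0.1]
opening: 0.014
```

Emit:
{"name": "jog_arm", "arguments": {
  "series": [
    [-1, [0, 0, 0.001], [0, 0, 0]],
    [-1, [0, 0, 0.002], [0, 0, 0]],
    [-1, [0, 0, 0.003], [0, 0, 0]]
  ]
}}

```text
time: 7.57
tool_pos: [0.5315, 0.0773, 0.1384]
tool_rot: [-3.141, -0.002, -0.181]
contact_force: [-0.5, 1.9, 6.0]
opening: 0.0134
```

Emit:
{"name": "jog_arm", "arguments": {
  "series": [
    [-1, [0, 0, 0.001], [0, 0, 0]],
    [-1, [0, 0, 0.003], [0, 0, 0]],
    [-1, [0, 0, 0.005], [0, 0, 0]]
  ]
}}

```text
time: 7.82
tool_pos: [0.5316, 0.0772, 0.1334]
tool_rot: [-3.141, -0.002, -0.182]
contact_force: [1.0, 2.6, 4.9]
opening: 0.0137
```

Contact begins at about 14.4 mm depth. That matches the 5.4 mm gap; the seized pads would stop it at 13.2 mm. The drag is a steady 5–6 N with little side force. I continue and watch that the drag stays even.

Emit:
{"name": "jog_arm", "arguments": {
  "series": [
    [-1, [0, -0.0001, 0.002], [0, 0, 0]],
    [-1, [0, -0.0001, 0.004], [0, 0, 0]],
    [-1, [0, -0.0001, 0.006], [0, 0, 0]],
    [-1, [0, -0.0001, 0.008], [0, 0, 0]]
  ]
}}

```text
time: 8.15
tool_pos: [0.5311, 0.0773, 0.1246]
tool_rot: [-3.141, -0.0, -0.181]
contact_force: [0.5, 3.4, 4.8]
opening: 0.0138
```

Emit:
{"name": "jog_arm", "arguments": {
  "series": [
    [-1, [0, 0.0004, 0.002], [0, 0, 0]],
    [-1, [0, 0.0004, 0.003], [0, 0, 0]],
    [-1, [0, 0.0004, 0.004], [0, 0, 0]]
  ]
}}

```text
time: 8.4
tool_pos: [0.5309, 0.0772, 0.1206]
tool_rot: [-3.141, -0.0, -0.181]
contact_force: [0.7, 5.6, 4.5]
opening: 0.0139
```

Emit:
{"name": "jog_arm", "arguments": {
  "series": [
    [-1, [0, -0.0008, 0.001], [0, 0, 0]],
    [-1, [0, -0.0008, 0.002], [0, 0, 0]],
    [-1, [0, -0.0008, 0.003], [0, 0, 0]]
  ]
}}

```text
time: 8.65
tool_pos: [0.531, 0.0774, 0.1177]
tool_rot: [3.141, 0.0, -0.181]
contact_force: [-0.4, 3.1, 5.4]
opening: 0.0139
```

```bash
python3 - <<'E'
from h import *
go([.531,.0766,.1147],-.183)
E
```

```text
t 8.65 pos [0.531  0.0774 0.1177] rot [ 3.1413  0.     -0.1811] F [-0.44  3.11  5.42] op 0.0139
shift [0.0002 0.0008 0.003 ] turn [0.0003 0.     0.0019]
```

The side force follows the nudges softly, 2–3 N for about 0.5 mm, and the drag stays near 5 N, so these are sprung pads. This is the matching caliper. I push home carefully.

Emit:
{"name": "jog_arm", "arguments": {
  "series": [
    [-1, [0, -0.0002, 0.001], [0, 0, 0]],
    [-1, [0, -0.0002, 0.002], [0, 0, 0]],
    [-1, [0, -0.0002, 0.0025], [0, 0, 0]],
    [-1, [0, -0.0002, 0.0025], [0, 0, 0]]
  ]
}}

```text
time: 8.98
tool_pos: [0.5309, 0.0775, 0.115]
tool_rot: [3.141, 0.0, -0.181]
contact_force: [0.4, 2.6, 3.5]
opening: 0.0135
```

Emit:
{"name": "jog_arm", "arguments": {
  "series": [
    [-1, [0, 0, 0.0005], [0, 0, 0]],
    [-1, [0, 0, 0.001], [0, 0, 0]],
    [-1, [0, 0, 0.001], [0, 0, 0]]
  ]
}}

```text
time: 9.23
tool_pos: [0.531, 0.0775, 0.1146]
tool_rot: [3.141, -0.0, -0.181]
contact_force: [-0.4, 2.0, 7.5]
opening: 0.0137
```

Emit:
{"name": "jog_arm", "arguments": {
  "series": [
    [-1, [0, 0, 0.0005], [0, 0, 0]],
    [-1, [0, 0, 0.001], [0, 0, 0]],
    [-1, [0, 0, 0.001], [0, 0, 0]]
  ]
}}

```text
time: 9.48
tool_pos: [0.531, 0.0775, 0.1146]
tool_rot: [3.141, -0.001, -0.181]
contact_force: [-3.8, 0.8, 15.3]
opening: 0.0139
```

Force rises with no further travel, so the flange is seated (TCP 0.1146; 0.1147 predicted). I check with the camera before releasing.

```bash
python3 - <<'E'
from h import *
from cell import eyes
d=eyes.read_camera("scene");np.savez("scene4.npz",**d)
a=cv2.resize(d["img"][140:300,280:480],None,fx=4,fy=3.7,interpolation=cv2.INTER_CUBIC);cv2.imwrite("pics/s4c.png",a[:,:,::-1])
E
```

```text
(no output)
```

View pics/s4c.png

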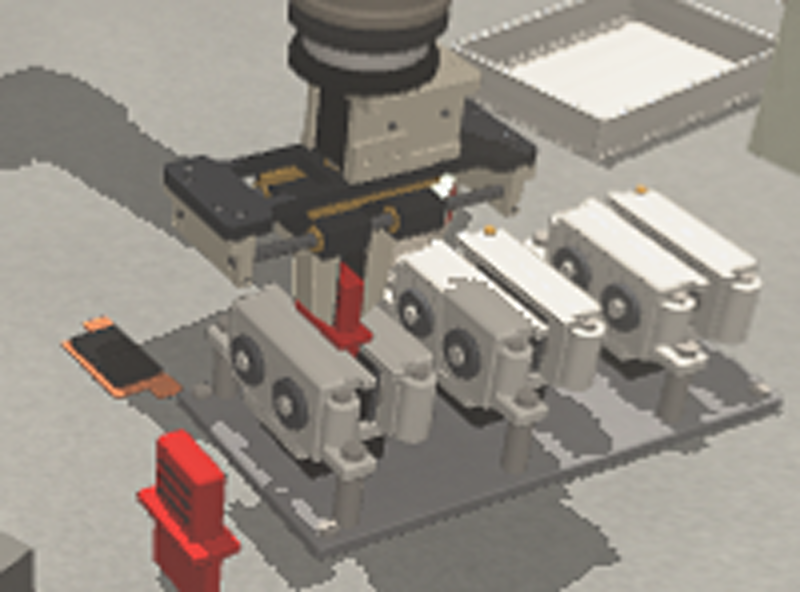

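The flange at crop position (340,330) lies flat on the right caliper. I relax the push, open, and lift away.

Emit:
{"name": "jog_arm", "arguments": {
  "series": [
    [-1, [0, 0, -0.001], [0, 0, 0]],
    [-1, [0, 0, -0.001], [0, 0, 0]],
    [-0.3, [0, 0, -0.001], [0, 0, 0]],
    [-0.3, [0, 0, -0.001], [0, 0, 0]],
    [-0.3, [0, 0, -0.001], [0, 0, 0]],
    [-0.3, [0, 0, -0.001], [0, 0, 0]],
    [-0.3, [0, 0, -0.001], [0, 0, 0]]
  ]
}}

```text
time: 10.12
tool_pos: [0.5307, 0.0775, 0.1137]
tool_rot: [3.141, 0.001, -0.181]
contact_force: [0.4, -0.3, 0.7]
opening: 0.0319
```

Emit:
{"name": "jog_arm", "arguments": {
  "series": [
    [-0.3, [0, 0, -0.015], [0, 0, 0]],
    [-0.3, [0, 0, -0.04], [0, 0, 0]],
    [-0.3, [0, 0, -0.08], [0, 0, 0]],
    [-0.3, [0, 0, -0.12], [0, 0, 0]],
    [-0.3, [-0.04, 0, -0.14], [0, 0, 0]],
    [-0.3, [-0.08, 0, -0.14], [0, 0, 0]],
    [-0.3, [-0.12, 0, -0.14], [0, 0, 0]],
    [-0.3, [-0.15, 0, -0.14], [0, 0, 0]],
    [-0.3, [-0.15, 0, -0.14], [0, 0, 0]],
    [-0.3, [-0.15, 0, -0.14], [0, 0, 0]]
  ]
}}

```text
time: 10.95
tool_pos: [0.3828, 0.105, 0.2547]
tool_rot: [-3.141, -0.001, -0.18]
contact_force: [1.0, -0.3, 0.4]
opening: 0.0322
```

```bash
python3 - <<'E'
from h import *
from cell import eyes
a=-.184;ex=np.array([np.cos(a),np.sin(a)]);ey=np.array([-np.sin(a),np.cos(a)]);o=np.array([.531,.0766])
for n in("scene","top"):
    d=eyes.read_camera(n);np.savez(n+"5.npz",**d);P=cloud(d);hsv=cv2.cvtColor(d["img"],cv2.COLOR_RGB2HSV);ok=d["range_z"]>.2
    red=((hsv[...,0]<7)|(hsv[...,0]>173))&(hsv[...,1]>130)&ok&(abs(P[...,0]-.53)<.05)&(abs(P[...,1]-.0766)<.04)&(P[...,2]>.09)
    q=P[red];X=(q[:,:2]-o)@ex;Y=(q[:,:2]-o)@ey;Z=q[:,2]
    print(n,len(q),"ztop",np.percentile(Z,97))
    m=abs(Z-.11)<.003
    if m.sum()>10:
        A=np.c_[X[m],Y[m],np.ones(m.sum())];print("flange plane",np.linalg.lstsq(A,Z[m],rcond=None)[0],np.median(Z[m]))
    if n=="top":
        for nm,l,h in(("yel",20,32),("blu",105,120)):
            k=(hsv[...,0]>=l)&(hsv[...,0]<=h)&(hsv[...,1]>150)&(abs(P[...,0]-.53)<.06)&(abs(P[...,1]+.235)<.1);print(nm,np.median(P[k],0).round(4))
d=load("scene5");b=cv2.resize(d["img"][140:360,190:480],None,fx=2.7,fy=2.7,interpolation=cv2.INTER_CUBIC);cv2.imwrite("pics/s5c.png",b[:,:,::-1])
from cell import status;s=status.observe();print(s["time"],s["tool_pos"],s["contact_force"])
E
```

```text
scene 242 ztop 0.14760984385582224
flange plane [-0.01253734  0.02297907  0.1105004 ] 0.11034671486883207
top 198 ztop 0.14902482967846042
flange plane [0.01627373 0.04020121 0.11004123] 0.10973815245542395
yel [ 0.511  -0.1766  0.0725]
blu [ 0.543  -0.2915  0.0728]
11.05 [0.38449329 0.10463731 0.25449076] [0.46263094 0.2155434  0.18757838]
```

View pics/s5c.png

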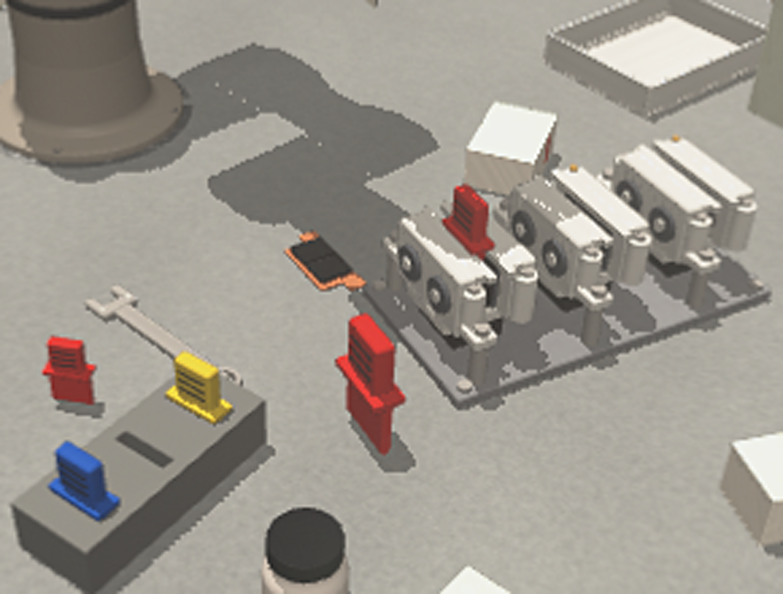

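The red spacer stands seated in the right caliper at crop position (470,220), with flange top at 0.110 m and grip top at about 0.147 m. Everything else is where it was, so I hand in.

```bash
python3 -c "
from cell import job;print(job.hand_in())"
```

```text
the job is handed in; nothing more can be done
None
```

The middle-sized red spacer from the holder is now pushed fully home in the right caliper, and the job was handed in at about 11 s. The right caliper was the first slot I tried and it matched, so I never tried the other two.

- **Why the right caliper:** the blade first touched between 14.0 and 16.3 mm down, which fits the 14.4 mm worked out for the 5.4 mm gap. It then dragged a steady 4.5–6 N, with only 2–6 N of side force that gave softly when I nudged it.
- **Seating:** pushing the last millimetre raised the force to 15 N with no further travel, within 0.1 mm of the height predicted for fully home.
- **After release:** the flange top measured 0.110 m and the grip top 0.147–0.149 m, against 0.110 and 0.146 m expected. The two cameras disagree by about 1–3 mm. The flange tilt fits were 1–4%, which I take as noise.
- **Rest of the bench:** yellow and blue kept their positions within 1 mm. Their median heights in the top view read 2 and 6 mm lower than before. I put that down to shadow and which pixels were picked, as both look unmoved in the final picture. The other items near the arm also look unmoved there, and the arm ended clear of everything.

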